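Sort washed hot-air nozzles on the gauge and wind the dryer's timer

TASK

The washed hot-air nozzles on the bench have been mixed up: those that slide fully down the gauge post belong to our gun, the others to another model. Stand every one that fits upright in the well of the parts dryer and every one that does not upright in the grey returns tray; once all that fit are in the dryer, wind its timer key clockwise all the way to the stop. Leave the other things on the bench where they are.

Things in the scene. Friction and masses are not known exactly. Their poses are not given: they have to be found in the camera images.
- nozzle1: steel hot-air nozzle, 78 mm tall, standing spout up: flange 58 mm across, 5 mm thick; collar 40 mm across to 40 mm up; cone; 16 mm spout. 0.1 kg. All look alike, 3 or 4 present. Bored from below 40 mm deep: 31 mm wide on some (slides fully down the gauge post), 24 mm on others (stops on its tip); only trying tells which. Origin: centre of underside, z up. None if absent
- nozzle2: another such nozzle, the same outside as nozzle1; bore 31 or 24 mm, number and looks do not tell which, only trying does; origin: centre of the underside; None if absent
- nozzle3: another such nozzle, the same outside as nozzle1; bore 31 or 24 mm, number and looks do not tell which, only trying does; origin: centre of the underside; None if absent
- nozzle4: another such nozzle, the same outside as nozzle1; bore 31 or 24 mm, number and looks do not tell which, only trying does; origin: centre of the underside; None if absent
- nozzle5: another such nozzle, the same outside as nozzle1; bore 31 or 24 mm, number and looks do not tell which, only trying does; origin: centre of the underside; None if absent
- gauge_foot (a point): gauge: fixed upright aluminium post 28 mm across (the gun barrel's size) on a dark steel disc 80 mm across, 10 mm thick. Point: on the post's axis at the disc's top face, where a nozzle that fits comes to rest. The post is straight to 28 mm above it, then tapers to a 16 mm wide tip 36 mm above it. A narrow-bored nozzle stops with its underside about 30 mm above this point
- well (a point): centre of the floor of the drying well in the white parts dryer (fixed, 160 by 330 mm, 70 mm high, long along this point's y). The open-topped well is 130 mm (x) by 215 mm (y); its perforated metal floor lies 40 mm above the bench, its rim 30 mm above the floor; z up. Room for three nozzles in a row along y, 70 mm apart, set down with the fingers closing along x
- tray_in (a point): centre of the inner floor of the grey plastic returns tray (fixed), open-topped, 182 mm (x) by 132 mm (y) inside, walls 4 mm thick, rim about 26 mm above this floor, z up
- key_grip (a point): centre of the brass wing key of the dryer's clockwork timer, on its upright axis, 164 mm from the well's centre towards the well's -y. The wing is a flat plate 60 mm wide along this point's x, 11 mm thick along its y, 30 mm high, centred here, 37 mm above the dryer's flat top; the point turns with the key
- timer_key (a joint): turn of the key in rad: 0 run down, growing as it is wound clockwise seen from above, to a hard stop at 10.0 (about 1.6 turns). The spring is stiffer as it winds (up to about 0.1 N m to turn); its ratchet holds the key where it is let go
- phone: bystander: black smartphone lying flat, 148 by 71 by 8 mm, origin under its centre
- tweezers: bystander: steel tweezers lying flat, 140 mm long along x, origin under the centre
- flux_jar: bystander: white jar with a black cap, 52 mm across, 40 mm tall, origin under its centre
- solder_spool: bystander: spool of solder standing on a flange, 62 mm across, 46 mm tall, origin under its centre
- screwdriver: bystander: screwdriver lying flat, 170 mm long along x, origin under its middle
- alcohol_bottle: bystander: teal bottle with a white cap, 64 mm across, 110 mm tall, origin under its centre
Not all that is in view belongs to the job. What is shaped like the nozzle2 but red is not meant.

How it is judged:
By the outcome, as a careful person would: the job done as asked, in the order asked, and still so for the second after the job is handed in, with the robot touching nothing.
Of nozzle1, nozzle2, nozzle3, nozzle4, nozzle5 only 3 to 4 are there at a start; the rules pass over those that are not, and their reading is None.
At some moment in a run one of nozzle1, nozzle2, nozzle3, nozzle4, nozzle5 may be knocked a few centimetres aside while the robot is not near it.
It also fails if it takes over 210 s, if anything falls off the work surface, if the arm or the gripper's body presses on something with over 40 N, if the wrist force passes 120 N, or if a joint passes its speed limit or range.

ROBOT

A 6-joint arm with a two-finger parallel gripper is mounted at the origin on the work surface. World frame = base frame: x ahead of the robot, y to its left, z up, the work surface at z = 0. Lengths are in m, angles in rad, forces in N, time in s.
With the tool pointing down it reaches from about 0.275 to 0.85 m from the base axis. Payload 19 kg.
Tool frame: the origin (TCP) lies at the very end of the fingers, on their centre line; the grasp point (between the pads) lies 19 mm behind it (tcp_to_grasp is the distance from the TCP to the grasp point, in m); z points along the fingers, y is the line along which they close (so a half turn about z gives the same grasp; the last joint's range is limited). The gripper opens to 85 mm and grips with 20 to 120 N. Pads are 22 mm wide; open, the fingers measure 114 mm over their backs; the gripper's body (76 mm by 85 mm) begins 54 mm behind the grasp point. The pads swing forward as they close: fully open they stand 13 mm farther back than shut.
Start: joints at [1.118, 0.15, 1.437, -0, 1.554, -0.134], TCP at [0.18, 0.546, 0.231] pointing down, gripper open.
Joint ranges: [-2.8, 2.8], [-0.68, 2.1], [0.12, 2.68], [-1.39, 4.53], [0.16, 2.79], [-2.81, 2.81]. Speed limits (rad/s): [1.89, 1.89, 2.22, 3.01, 3.01, 3.01].

INTERFACE

Orientations are given as a rotation vector (axis times angle).
In Python, from station import read_state, camera, finish_job, tcp_to_grasp gives the robot as it stands.
- The arm moves only by the shell command python3 -m pendant 'ROWS' [FORCE]. ROWS is text: rows parted by semicolons, each of 7 numbers parted by spaces: the shift along the world's x, y, z in m, then the turn, a rotation vector about the world's x, y, z in degrees, then the opening, from 0 (shut) to 1 (fully open). In form: x y z ax ay az hand; .... A call has 1 to 10 rows; each row is the pose to reach, as a shift and turn from the pose commanded when the call began; what a row does not reach only later rows make up. A row lasts 1/8 s, in which the tool goes at most 62.5 mm and 10.7 degrees, less where a joint would pass 70% of its speed; a pose out of reach is approached as far as the arm can. A call with a gripper value outside its range is refused whole. The fingers move at their own pace and stop on an object; FORCE is the grip in N (left out, the last holds). Time passes only in rows, so rows that repeat a pose let the fingers close. It gives the time, the measured TCP pose, the force, the opening and the grip force at its end, in the units of the state.
- read_state(): the state, without advancing time (a new reading comes with each control period).
- camera(name): name is "scene" or "top" or "wrist"; returns a dict with "image" (400x640x3 uint8, blue, green, red), "fov_y" (degrees; the focal length in pixels is half the picture's height over the tangent of half this angle, whatever the lens; pixels are square), "cx", "cy" (the principal point, pixels), "rvec" (rotation vector, rad) and "tvec" (3), from world to camera coordinates, as OpenCV has them; the wrist camera has in their place "tool_from_camera" (4x4, takes a point from camera to tool coordinates, whose origin is the TCP and whose axes are the flange's). Camera axes: x right, y down, z forward; pixel columns grow to the right and rows downward; lengths in m; the calibration is good to about 2 mm. The wrist camera is an equidistant fisheye: a pixel r from the principal point sees the ray r / f radians off the axis. A picture is of the moment at which its call begins: read the wrist's pose just before it. There is no depth.
- finish_job(): hands the job in; it is judged then, once.
The state is a dict: "time_s": time; "q": joint angles; "joint_velocities": joint speeds; "joint_efforts": joint torques, N m; "position": TCP position; "eef_rot": TCP orientation; "force": force on the tool from outside, world axes, zero at the start; "torque": the same for the moment, N m; "grip_width": finger opening in m; "grip_force": force on a finger pad.
Only numpy, scipy, OpenCV 4.12 (cv2) and the standard library are available. Lean on these libraries where they do the work, as an engineer would, in place of code of your own. Each camera call takes 0.05 s, during which the arm holds its last target. There are 200 camera calls.

## Working session

There is one attempt and no reset: what is moved stays moved. The work goes in short steps, Python scripts to look and compute and a shell command to move; the robot and the scene stay as the last step left them, time stands still between calls to the robot, and variables do not carry over. Pictures are saved under pics/ and viewed, at most 14 in all, crops included, and the job is handed in when it is done.

```bash
mkdir -p pics; ls; cat > h.py <<'E'
import numpy as np,cv2
from station import read_state,camera,finish_job,tcp_to_grasp
def ray(c,u,v):
    f=c["image"].shape[0]/2/np.tan(np.radians(c["fov_y"])/2)
    R=cv2.Rodrigues(np.array(c["rvec"],float))[0];t=np.array(c["tvec"],float).ravel()
    d=R.T@np.array([(u-c["cx"])/f,(v-c["cy"])/f,1]);return -R.T@t,d
def pt(c,u,v,z):
    o,d=ray(c,u,v);return o+d*(z-o[2])/d[2]
def proj(c,P):
    f=c["image"].shape[0]/2/np.tan(np.radians(c["fov_y"])/2)
    R=cv2.Rodrigues(np.array(c["rvec"],float))[0]
    p=R@np.array(P,float)+np.array(c["tvec"],float).ravel();return c["cx"]+f*p[0]/p[2],c["cy"]+f*p[1]/p[2]
def save(c,n): cv2.imwrite("pics/"+n+".png",c["image"])
E
python3 - <<'E'
from h import *
for n in("top","scene"):
    c=camera(n);save(c,n+"0");print(n,c["fov_y"],c["cx"],c["cy"],c["rvec"],c["tvec"],ray(c,320,200)[0])
s=read_state();print(s);print(tcp_to_grasp)
E
```

```text
pics
top 51.859529478968184 318.8920144742964 196.52048404373772 [ 2.207982   -2.16389166  0.12912027] [-0.05748786  0.47803377  1.02857194] [ 0.38170683 -0.02202241  1.06939061]
scene 42.59246223975825 314.5837715685798 195.07534937590847 [ 2.39769801  0.62270597 -0.20658203] [-0.39620412 -0.16252365  1.81938046] [ 0.94821379 -0.92100028  1.32143331]
{'time_s': 0.1, 'q': array([ 1.11799148e+00,  1.50935650e-01,  1.43793632e+00,  4.24152721e-06,
        1.55378781e+00, -1.34006032e-01]), 'joint_velocities': array([ 2.38250845e-04, -7.96324590e-04, -1.23692212e-03, -1.26027952e-03,
        4.50109877e-05, -7.86570487e-04]), 'joint_efforts': array([ 4.27927022e-03, -7.14382839e+01, -5.71795535e+01, -5.44147929e-05,
        7.02628968e-03,  7.49211466e-06]), 'position': array([0.18014827, 0.54583017, 0.23075128]), 'eef_rot': array([-4.98600524e-01, -3.10145688e+00,  1.60251242e-03]), 'force': array([ 0.15805578, -0.59013366, -0.0772517 ]), 'torque': array([-0.01662902, -0.02056768,  0.0622422 ]), 'grip_force': 0.0, 'grip_width': 0.08551148484344885}
0.0187
```

View pics/top0.png

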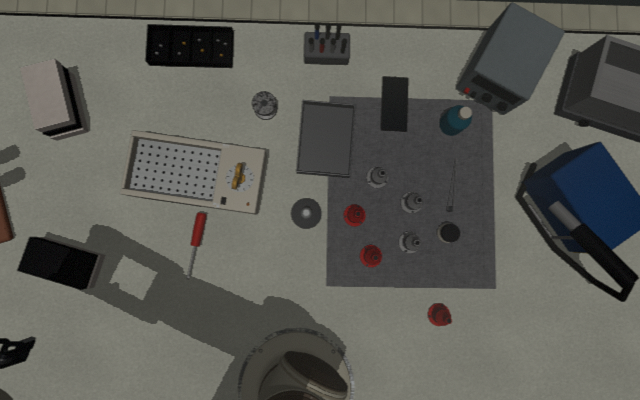

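View pics/scene0.png

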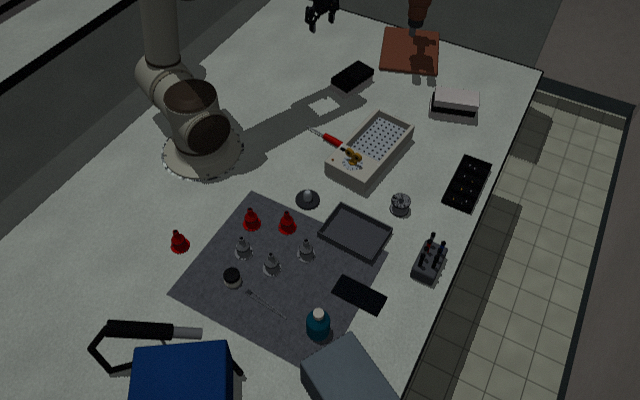

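The top view shows three steel nozzles at about (376,176), (413,202) and (410,242). The red ones at (354,215), (371,256) and (439,314) have the wrong colour. The gauge is at (306,213), the tray at (326,138), the dryer at (195,172), and its key at (238,178). I'll confirm with an enlarged crop.

```bash
python3 - <<'E'
from h import *
c=camera("top");im=c["image"]
a=cv2.resize(im[150:260,295:455],None,fx=5,fy=5,interpolation=cv2.INTER_CUBIC)
b=cv2.resize(im[125:220,120:275],None,fx=5,fy=5,interpolation=cv2.INTER_CUBIC)
cv2.imwrite("pics/a.png",cv2.convertScaleAbs(a,alpha=1.6));cv2.imwrite("pics/b.png",cv2.convertScaleAbs(b,alpha=1.3))
E
```

```text
(no output)
```

View pics/a.png

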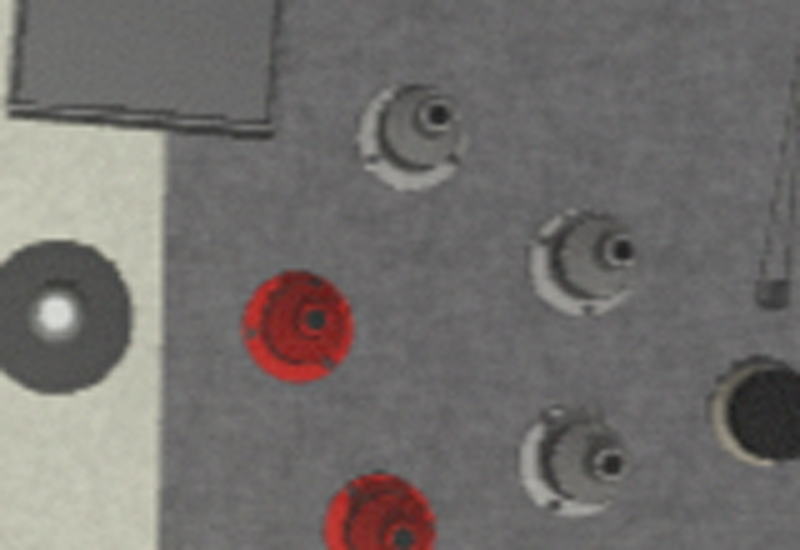

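View pics/b.png

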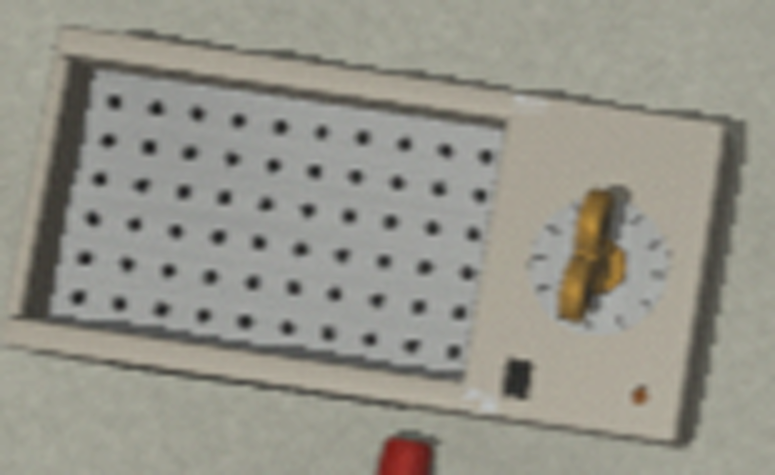

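```bash
python3 - <<'E'
from h import *
c=camera("top");s=camera("scene")
A=lambda x,y:(295+x/5-.4,150+y/5-.4); B=lambda x,y:(120+x/5-.4,125+y/5-.4)
for n,t,f in(("A",(438,115),(412,136)),("B",(623,250),(583,262)),("C",(611,463),(573,462))):
    p=pt(c,*A(*t),.078);print(n,p.round(4),pt(c,*A(*f),.004).round(4),"scene tip px",np.round(proj(s,p),1))
p=pt(c,*A(55,314),.046);print("gauge",p.round(4),pt(c,*A(55,317),.01).round(4),np.round(proj(s,p),1))
P=np.array([pt(c,*B(*q),.07) for q in((68,58),(506,120),(465,380),(18,318))])
print(P.round(4));print([np.linalg.norm(P[i]-P[(i+1)%4]).round(4) for i in range(4)]);m=P.mean(0)
yv=(P[0]+P[3]-P[1]-P[2])/2;yv/=np.linalg.norm(yv);print("well",m.round(4),"yaxis",yv.round(4),"yaw",np.degrees(np.arctan2(-yv[0],yv[1])),"key pred",m-.164*yv)
print("key from img",[pt(c,*B(*q),z).round(4) for q,z in(((600,195),.122),((572,312),.122),((586,255),.122))])
T=np.array([pt(c,*q,.028) for q in((303,101),(355,102),(350,176.5),(297.5,173))]);print("tray",T.round(3),T.mean(0).round(4))
im=s["image"]
cv2.imwrite("pics/s.png",cv2.convertScaleAbs(cv2.resize(im[90:290,215:415],None,fx=3,fy=3,interpolation=cv2.INTER_CUBIC),alpha=1.5))
E
```

```text
A [ 0.536  -0.2001  0.078 ] [ 0.5361 -0.1998  0.004 ] scene tip px [306.6 239.8]
B [ 0.4717 -0.2909  0.078 ] [ 0.4716 -0.2899  0.004 ] scene tip px [271.1 253.8]
C [ 0.3684 -0.2847  0.078 ] [ 0.3676 -0.2845  0.004 ] scene tip px [242.1 237.4]
gauge [ 0.4366 -0.0149  0.046 ] [ 0.4369 -0.0147  0.01  ] [308.  190.7]
[[0.6131 0.4102 0.07  ]
 [0.5875 0.1961 0.07  ]
 [0.4593 0.2106 0.07  ]
 [0.4848 0.4263 0.07  ]]
[np.float64(0.2156), np.float64(0.1291), np.float64(0.2172), np.float64(0.1293)]
well [0.5362 0.3108 0.07  ] yaxis [0.1179 0.993  0.    ] yaw -6.770427344174061 key pred [0.51682484 0.14794266 0.07      ]
key from img [array([0.5426, 0.14  , 0.122 ]), array([0.4877, 0.1508, 0.122 ]), array([0.5144, 0.1454, 0.122 ])]
tray [[ 0.727 -0.002  0.028]
 [ 0.728 -0.137  0.028]
 [ 0.532 -0.126  0.028]
 [ 0.538  0.008  0.028]] [ 0.631  -0.0643  0.028 ]
```

View pics/s.png

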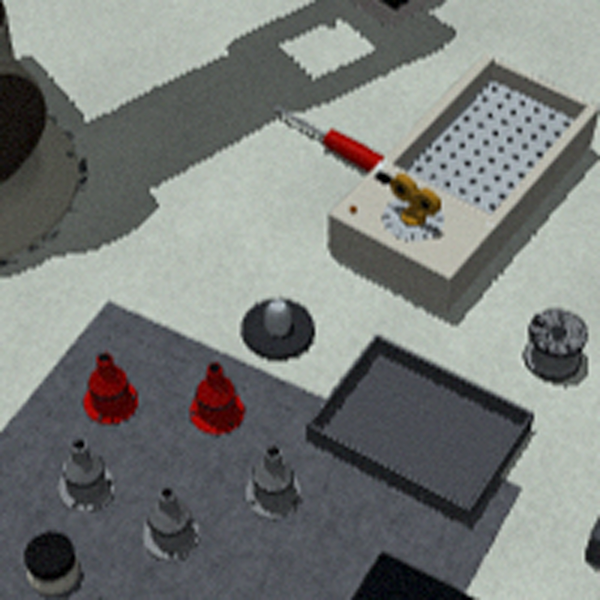

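The three steel nozzles (A, B, C) agree across both views and the gauge, well and tray are located. Now moving to above A.

```bash
R="x"; python3 -m pendant '0.356 -0.746 0.03 0 0 -78.5 0.9;0.356 -0.746 0.03 0 0 -78.5 0.9;0.356 -0.746 0.03 0 0 -78.5 0.9;0.356 -0.746 0.03 0 0 -78.5 0.9;0.356 -0.746 0.03 0 0 -78.5 0.9;0.356 -0.746 0.03 0 0 -78.5 0.9;0.356 -0.746 0.03 0 0 -78.5 0.9;0.356 -0.746 0.03 0 0 -78.5 0.9;0.356 -0.746 0.03 0 0 -78.5 0.9;0.356 -0.746 0.03 0 0 -78.5 0.9' 30
cat >> h.py <<'E'
def st():
    s=read_state();R=cv2.Rodrigues(s["eef_rot"])[0]
    print("t",s["time_s"],"tcp",s["position"].round(4),"yawy",round(float(np.degrees(np.arctan2(R[1,1],R[0,1]))),1),"tilt",round(float(np.degrees(np.arccos(-R[2,2]))),2),"F",s["force"].round(1),"T",s["torque"].round(2),"w",round(float(s["grip_width"]),4),"gf",round(float(s["grip_force"]),1))
E
python3 -c "from h import *;st()"
```

```text
time_s: 1.5
position: [0.4497, -0.0199, 0.2542]
eef_rot: [2.349, 2.086, 0.001]
force: [1.1, 0.3, 0.0]
grip_width: 0.077
grip_force: 0.0
t 1.5 tcp [ 0.4497 -0.0199  0.2542] yawy -6.8 tilt 0.04 F [1.1 0.3 0. ] T [ 0.05  0.01 -0.03] w 0.077 gf 0.0
```

```bash
python3 -m pendant '0.086 -0.18 -0.08 0 0 0 0.9;0.086 -0.18 -0.08 0 0 0 0.9;0.086 -0.18 -0.08 0 0 0 0.9;0.086 -0.18 -0.08 0 0 0 0.9;0.086 -0.18 -0.08 0 0 0 0.9;0.086 -0.18 -0.08 0 0 0 0.9;0.086 -0.18 -0.08 0 0 0 0.9' 30
python3 - <<'E'
from h import *
st();c=camera("wrist");save(c,"w1");print(c["fov_y"],c["cx"],c["cy"],np.round(c["tool_from_camera"],4))
E
```

```text
time_s: 2.38
position: [0.5352, -0.1969, 0.1747]
eef_rot: [2.347, 2.087, 0.001]
force: [-1.6, 0.1, -0.4]
grip_width: 0.077
grip_force: 0.0
t 2.375 tcp [ 0.5352 -0.1969  0.1747] yawy -6.7 tilt 0.05 F [-1.6  0.1 -0.4] T [ 0.01 -0.03 -0.06] w 0.077 gf 0.0
65.70646984690485 318.0058153972374 195.67495161659198 [[ 9.000e-04 -9.484e-01 -3.170e-01  8.190e-02]
 [ 1.000e+00  1.000e-03 -0.000e+00 -4.000e-04]
 [ 3.000e-04 -3.170e-01  9.484e-01 -1.427e-01]
 [ 0.000e+00  0.000e+00  0.000e+00  1.000e+00]]
```

View pics/w1.png

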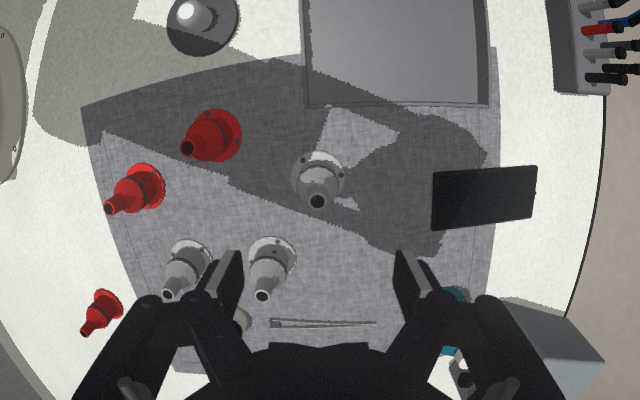

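The wrist view shows nozzle A with its mouth at (317,201), and the gauge tip at (188,13).

```bash
cat >> h.py <<'E'
def wpt(c,s,u,v,z):
    f=200/np.tan(np.radians(c["fov_y"])/2);dx,dy=u-c["cx"],v-c["cy"];r=np.hypot(dx,dy);th=r/f
    d=np.array([np.sin(th)*dx/r,np.sin(th)*dy/r,np.cos(th)]);M=np.array(c["tool_from_camera"]);R=cv2.Rodrigues(s["eef_rot"])[0]
    o=R@M[:3,3]+s["position"];d=R@M[:3,:3]@d;return (o+d*(z-o[2])/d[2]).round(4)
E
python3 - <<'E'
from h import *
s=read_state();c=camera("wrist")
for n,u,v,z in(("A",317,201,.078),("B",262,296,.078),("C",168,294,.078),("g",188,12,.046)):print(n,wpt(c,s,u,v,z))
E
```

```text
A [ 0.5337 -0.1996  0.078 ]
B [ 0.4696 -0.2902  0.078 ]
C [ 0.3668 -0.2846  0.078 ]
g [ 0.4369 -0.0171  0.046 ]
```

```bash
python3 -m pendant '0 0 -0.06 0 0 0 0.9;0 0 -0.12 0 0 0 0.9;0 0 -0.16 0 0 0 0.9;0 0 -0.16 0 0 0 0.9;0 0 -0.16 0 0 0 0.9;0 0 -0.16 0 0 0 0.3;0 0 -0.16 0 0 0 0.3;0 0 -0.16 0 0 0 0.3;0 0 -0.16 0 0 0 0.3;0 0 -0.16 0 0 0 0.3' 30;python3 -c "from h import *;st()"
```

```text
time_s: 3.72
position: [0.5357, -0.1979, 0.0153]
eef_rot: [2.348, 2.085, 0.001]
force: [-2.5, 1.9, 10.3]
grip_width: 0.0384
grip_force: 29.4
t 3.725 tcp [ 0.5357 -0.1979  0.0153] yawy -6.8 tilt 0.09 F [-2.5  1.9 10.3] T [ 0.24  0.56 -0.19] w 0.0384 gf 29.4
```

```bash
python3 -m pendant '0 0 0.06 0 0 0 0.3;0 0 0.12 0 0 0 0.3;0 0 0.12 0 0 0 0.3;-0.033 0.06 0.12 0 0 0 0.3;-0.066 0.12 0.12 0 0 0 0.3;-0.099 0.184 0.12 0 0 0 0.3;-0.099 0.184 0.12 0 0 0 0.3;-0.099 0.184 0.12 0 0 0 0.3;-0.099 0.184 0.12 0 0 0 0.3;-0.099 0.184 0.12 0 0 0 0.3' 30
python3 - <<'E'
from h import *
st();s=read_state();c=camera("wrist");t=camera("top");cv2.imwrite("pics/w2.png",np.hstack([c["image"][60:400,180:460],cv2.resize(t["image"][165:250,260:390],None,fx=4,fy=4,interpolation=2)]))
E
```

```text
time_s: 4.97
position: [0.4366, -0.0145, 0.1337]
eef_rot: [-2.349, -2.085, 0.001]
force: [0.2, 0.2, -1.0]
grip_width: 0.0387
grip_force: 31.5
t 4.975 tcp [ 0.4366 -0.0145  0.1337] yawy -6.8 tilt 0.03 F [ 0.2  0.2 -1. ] T [0.05 0.01 0.06] w 0.0387 gf 31.5
```

View pics/w2.png

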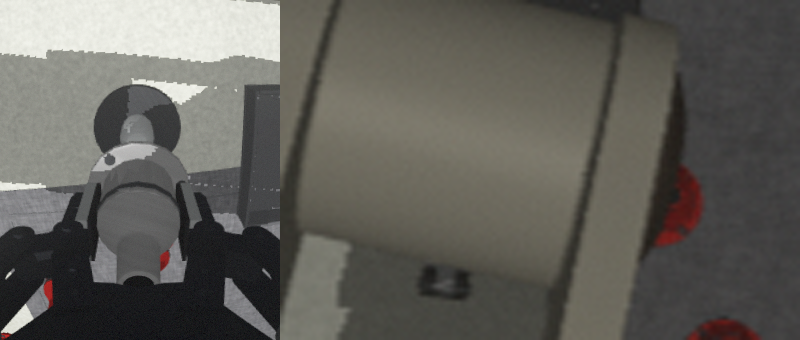

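```bash
python3 - <<'E'
from h import *
s=read_state();c=camera("wrist")
for n,u,v,z in(("tip top",317,174,.046),("tip",317,179,.046),("discL",274,186,.01),("discR",361,186,.01),("disctop",317,145,.01)):print(n,wpt(c,s,u,v,z))
for n,u,v in(("flL",268,235),("flR",368,235),("fltop",317,203)):print(n,wpt(c,s,u,v,.1235))
cv2.imwrite("pics/w3.png",cv2.resize(c["image"][130:280,240:400],None,fx=5,fy=5,interpolation=2)[:600])
E
```

```text
tip top [0.4378 0.008  0.046 ]
tip [0.4373 0.0041 0.046 ]
discL [ 0.3966 -0.0076  0.01  ]
discR [ 0.4747 -0.0169  0.01  ]
disctop [0.4397 0.0247 0.01  ]
flL [ 0.4095 -0.0033  0.1235]
flR [ 0.4643 -0.0098  0.1235]
fltop [0.4386 0.0122 0.1235]
```

View pics/w3.png

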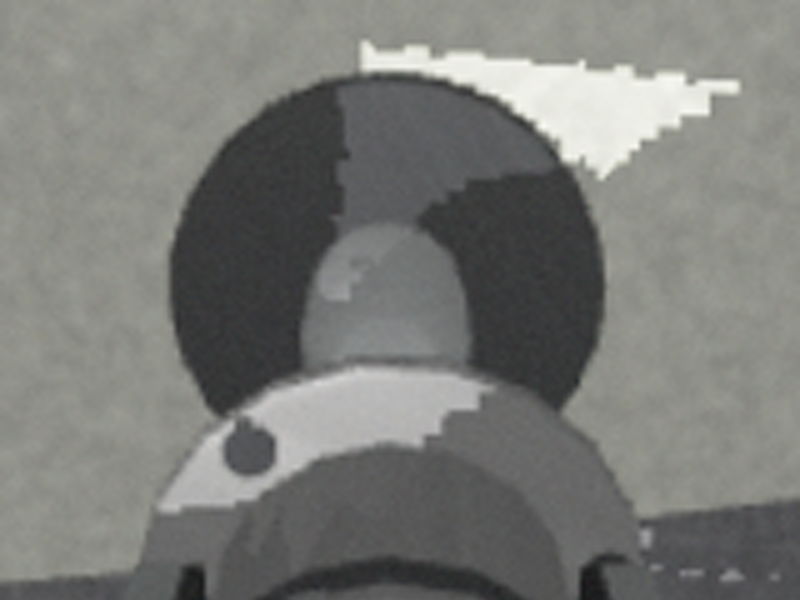

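Disc centre is about 1.6 mm beyond the nozzle axis in y. I'll correct that and lower it to the tip.

```bash
python3 -m pendant '0 0.0015 -0.04 0 0 0 0.3;0 0.0015 -0.066 0 0 0 0.3;0 0.0015 -0.066 0 0 0 0.3;0 0.0015 -0.072 0 0 0 0.3;0 0.0015 -0.076 0 0 0 0.3;0 0.0015 -0.080 0 0 0 0.3;0 0.0015 -0.080 0 0 0 0.3' 30;python3 -c "from h import *;st()"
python3 -m pendant '0 0 -0.002 0 0 0 0.3;0 0 -0.004 0 0 0 0.3;0 0 -0.004 0 0 0 0.3' 30;python3 -c "from h import *;st()"
```

```text
time_s: 6.0
position: [0.4365, -0.0126, 0.0549]
eef_rot: [2.348, 2.086, -0.0]
force: [-5.8, -2.0, 14.1]
grip_width: 0.0387
grip_force: 32.9
t 6.0 tcp [ 0.4365 -0.0126  0.0549] yawy -6.8 tilt 0.06 F [-5.8 -2.  14.1] T [-0.5   1.3  -0.04] w 0.0387 gf 32.9
time_s: 6.38
position: [0.4376, -0.0123, 0.0531]
eef_rot: [2.347, 2.085, 0.003]
force: [-16.3, 4.6, 52.1]
grip_width: 0.0385
grip_force: 42.9
t 6.375 tcp [ 0.4376 -0.0123  0.0531] yawy -6.8 tilt 0.2 F [-16.3   4.6  52.1] T [ 0.63  3.23 -0.2 ] w 0.0385 gf 42.9
```

```bash
python3 -m pendant '0 0 0.004 0 0 0 0.3;-0.001 0 0.005 0 0 0 0.3;-0.001 0 0.005 0 0 0 0.55;-0.001 0 0.005 0 0 0 0.55;-0.001 0 0.005 0 0 0 0.55;-0.001 0 0.005 0 0 0 0.55' 30
python3 - <<'E'
from h import *
st();c=camera("wrist");cv2.imwrite("pics/w4.png",cv2.resize(c["image"][130:400,180:460],None,fx=2,fy=2))
E
```

```text
time_s: 7.12
position: [0.4352, -0.0122, 0.0549]
eef_rot: [-2.349, -2.086, 0.0]
force: [0.0, -0.5, -0.3]
grip_width: 0.0471
grip_force: 0.0
t 7.125 tcp [ 0.4352 -0.0122  0.0549] yawy -6.8 tilt 0.01 F [ 0.  -0.5 -0.3] T [ 0.01 -0.01  0.02] w 0.0471 gf 0.0
```

View pics/w4.png

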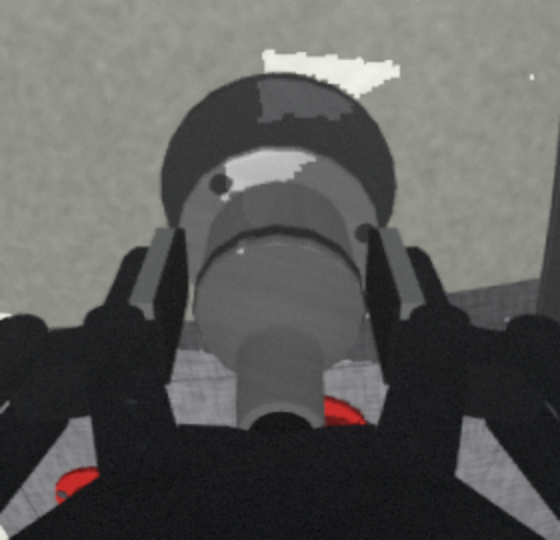

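It stayed at the same height when freed, resting on the tip about 30 mm up, so A is narrow and goes to the tray. Regrip and carry it there.

```bash
python3 -m pendant '0 0 0 0 0 0 0.3;0 0 0 0 0 0 0.3;0 0 0 0 0 0 0.3;0 0 0.06 0 0 0 0.3;0 0 0.1 0 0 0 0.3;0.06 -0.013 0.1 0 0 0 0.3;0.12 -0.026 0.1 0 0 0 0.3;0.18 -0.039 0.1 0 0 0 0.3;0.24 -0.053 0.1 0 0 0 0.3;0.251 -0.055 0.1 0 0 0 0.3' 40
python3 -m pendant '0 0 0 0 0 0 0.3;0 0 0 0 0 0 0.3;0 0 -0.06 0 0 0 0.3;0 0 -0.12 0 0 0 0.3;0 0 -0.132 0 0 0 0.3;0 0 -0.132 0 0 0 0.3' 40
python3 -c "
from h import *
st();save(camera('wrist'),'w5')"
```

```text
time_s: 8.43
position: [0.6882, -0.068, 0.1525]
eef_rot: [-2.348, -2.085, 0.002]
force: [-1.3, 0.1, -1.9]
grip_width: 0.038
grip_force: 41.1
time_s: 9.18
position: [0.6864, -0.0671, 0.0246]
eef_rot: [2.348, 2.086, 0.001]
force: [0.6, -0.0, 1.0]
grip_width: 0.0383
grip_force: 41.0
t 9.175 tcp [ 0.6864 -0.0671  0.0246] yawy -6.8 tilt 0.05 F [ 0.6 -0.   1. ] T [-0.02 -0.   -0.01] w 0.0383 gf 41.0
```

View pics/w5.png

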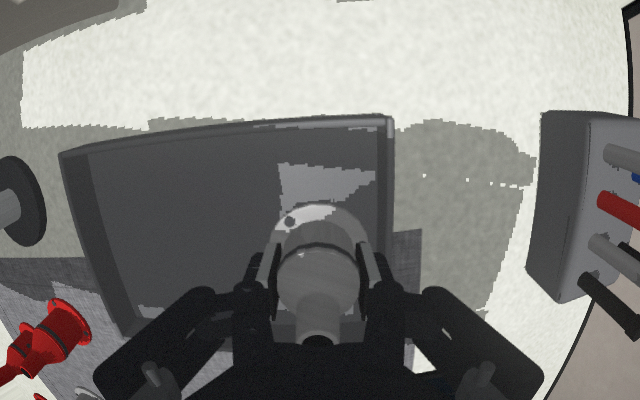

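Close to the far wall. I'll shift 12 mm inward, then set down and release with a small opening.

```bash
python3 -m pendant '-0.012 0 0 0 0 0 0.3;-0.012 0 0 0 0 0 0.3;-0.012 0 -0.003 0 0 0 0.3;-0.012 0 -0.005 0 0 0 0.3;-0.012 0 -0.005 0 0 0 0.3' 40
python3 -c "from h import *;st()"
```

```text
time_s: 9.85
position: [0.6747, -0.0676, 0.0191]
eef_rot: [2.348, 2.086, 0.001]
force: [-4.3, -2.6, 13.4]
grip_width: 0.0382
grip_force: 42.2
t 9.85 tcp [ 0.6747 -0.0676  0.0191] yawy -6.8 tilt 0.07 F [-4.3 -2.6 13.4] T [-0.13  0.84  0.08] w 0.0382 gf 42.2
```

```bash
python3 -m pendant '0 0 0 0 0 0 0.57;0 0 0 0 0 0 0.57;0 0 0 0 0 0 0.57;0 0 0.05 0 0 0 0.57;0 0 0.11 0 0 0 0.57;0 0 0.15 0 0 0 0.57;0 0 0.15 0 0 0 0.57' 30
python3 -m pendant '-0.04 -0.045 0 0 0 0 0.9;-0.08 -0.09 0 0 0 0 0.9;-0.12 -0.135 0 0 0 0 0.9;-0.16 -0.18 0 0 0 0 0.9;-0.203 -0.222 0 0 0 0 0.9;-0.203 -0.222 0 0 0 0 0.9;-0.203 -0.222 0 0 0 0 0.9;-0.203 -0.222 0 0 0 0 0.9' 30
python3 -c "
from h import *
st();a=camera('wrist')['image'];t=camera('top')['image']
cv2.imwrite('pics/w6.png',np.vstack([cv2.resize(a,(480,300)),cv2.resize(t[90:270,280:568],(480,300))]))"
```

```text
time_s: 10.72
position: [0.6755, -0.0674, 0.1718]
eef_rot: [2.345, 2.084, 0.005]
force: [-0.8, -0.3, -0.0]
grip_width: 0.049
grip_force: 0.0
time_s: 11.72
position: [0.4719, -0.2884, 0.1675]
eef_rot: [-2.347, -2.088, -0.0]
force: [0.2, -0.2, -0.0]
grip_width: 0.0768
grip_force: 0.0
t 11.725 tcp [ 0.4719 -0.2884  0.1675] yawy -6.7 tilt 0.04 F [ 0.2 -0.2 -0. ] T [ 0.01  0.01 -0.04] w 0.0768 gf 0.0
```

View pics/w6.png

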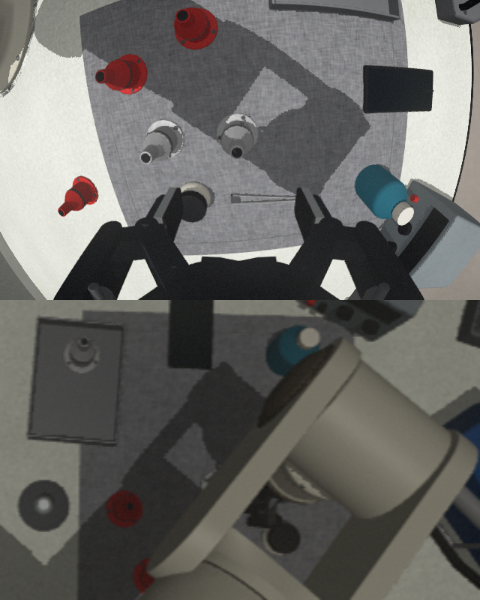

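A stands in the tray. B's mouth is at about (315,204) and C's at about (195,211) in the wrist image, so neither has moved.

```bash
python3 -c "
from h import *
s=read_state();c=camera('wrist')
print(wpt(c,s,314.7,204,.078),wpt(c,s,194.7,210.7,.078))"
python3 -m pendant '0 -0.001 -0.06 0 0 0 0.9;0 -0.001 -0.12 0 0 0 0.9;0 -0.001 -0.153 0 0 0 0.9;0 -0.001 -0.153 0 0 0 0.9;0 -0.001 -0.153 0 0 0 0.3;0 -0.001 -0.153 0 0 0 0.3;0 -0.001 -0.153 0 0 0 0.3;0 -0.001 -0.153 0 0 0 0.3;0 -0.001 -0.153 0 0 0 0.3' 30;python3 -c "from h import *;st()"
```

```text
[ 0.4684 -0.2908  0.078 ] [ 0.3661 -0.2854  0.078 ]
time_s: 13.0
position: [0.472, -0.2907, 0.0168]
eef_rot: [2.347, 2.085, 0.001]
force: [-1.1, 0.9, 8.8]
grip_width: 0.0383
grip_force: 29.9
t 13.0 tcp [ 0.472  -0.2907  0.0168] yawy -6.8 tilt 0.15 F [-1.1  0.9  8.8] T [0.28 0.24 0.02] w 0.0383 gf 29.9
```

```bash
python3 -m pendant '0 0 0.06 0 0 0 0.3;0 0 0.12 0 0 0 0.3;0 0 0.12 0 0 0 0.3;-0.007 0.055 0.12 0 0 0 0.3;-0.014 0.11 0.12 0 0 0 0.3;-0.021 0.165 0.12 0 0 0 0.3;-0.028 0.22 0.12 0 0 0 0.3;-0.0365 0.276 0.12 0 0 0 0.3;-0.0365 0.276 0.12 0 0 0 0.3;-0.0365 0.276 0.12 0 0 0 0.3' 30
python3 -m pendant '0 0 0 0 0 0 0.3;0 0 0 0 0 0 0.3' 30
python3 - <<'E'
from h import *
st();c=camera("wrist");cv2.imwrite("pics/w7.png",cv2.resize(c["image"][130:250,240:400],None,fx=5,fy=5,interpolation=2))
E
```

```text
time_s: 14.25
position: [0.4348, -0.0143, 0.135]
eef_rot: [2.347, 2.087, 0.0]
force: [1.1, 0.1, -1.7]
grip_width: 0.0383
grip_force: 31.7
time_s: 14.5
position: [0.4348, -0.015, 0.1348]
eef_rot: [-2.35, -2.084, 0.0]
force: [-0.3, 0.2, -1.0]
grip_width: 0.0383
grip_force: 31.7
t 14.5 tcp [ 0.4348 -0.015   0.1348] yawy -6.9 tilt 0.02 F [-0.3  0.2 -1. ] T [-0.    0.01  0.  ] w 0.0383 gf 31.7
```

View pics/w7.png

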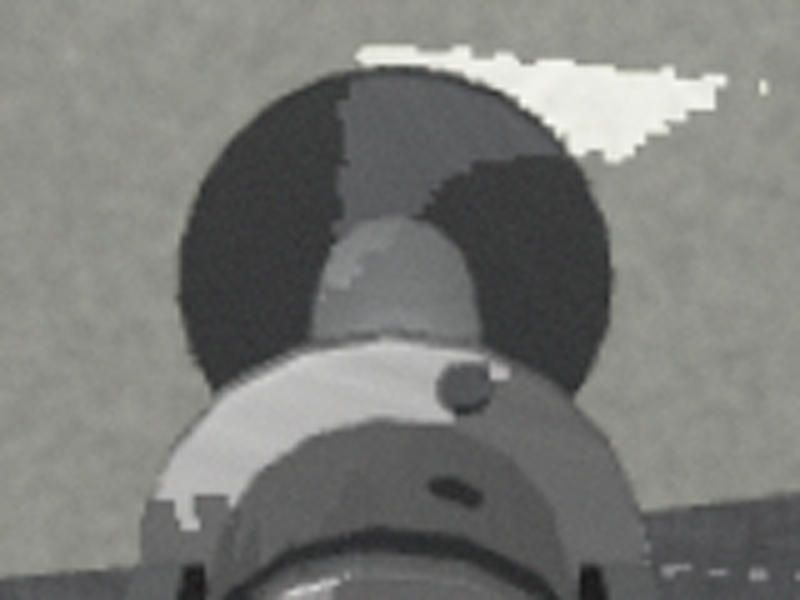

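```bash
python3 - <<'E'
from h import *
s=read_state();c=camera("wrist");d=np.array([.118,.993,0])
print(wpt(c,s,318.6,143,.01)-.04*d, wpt(c,s,318.6,197.2,s["position"][2]-.0155+.005)-.029*d)
E
```

```text
[ 0.43488 -0.01422  0.01   ] [ 0.434778 -0.014097  0.1243  ]
```

Aligned to within 1 mm. Lowering.

```bash
python3 -m pendant '0 0 -0.04 0 0 0 0.3;0 0 -0.07 0 0 0 0.3;0 0 -0.07 0 0 0 0.3;0 0 -0.074 0 0 0 0.3;0 0 -0.078 0 0 0 0.3;0 0 -0.082 0 0 0 0.3;0 0 -0.082 0 0 0 0.3' 30;python3 -c "from h import *;st()"
```

```text
time_s: 15.48
position: [0.4362, -0.0146, 0.0553]
eef_rot: [2.346, 2.084, 0.003]
force: [-5.9, 0.0, 29.2]
grip_width: 0.0383
grip_force: 36.9
t 15.475 tcp [ 0.4362 -0.0146  0.0553] yawy -6.8 tilt 0.22 F [-5.9  0.  29.2] T [-0.12  1.3  -0.06] w 0.0383 gf 36.9
```

```bash
python3 -m pendant '0 0 0.003 0 0 0 0.3;0 0 0.003 0 0 0 0.3;0 0 0.003 0 0 0 0.57;0 0 0.003 0 0 0 0.57;0 0 0.003 0 0 0 0.57;0 0 0.003 0 0 0 0.57' 30
python3 - <<'E'
from h import *
st();c=camera("wrist");cv2.imwrite("pics/w8.png",cv2.resize(c["image"][130:400,180:460],None,fx=2,fy=2))
E
```

```text
time_s: 16.23
position: [0.4346, -0.0142, 0.0558]
eef_rot: [-2.348, -2.086, 0.0]
force: [-0.1, 0.2, -0.5]
grip_width: 0.0486
grip_force: 0.0
t 16.225 tcp [ 0.4346 -0.0142  0.0558] yawy -6.8 tilt 0.02 F [-0.1  0.2 -0.5] T [0.03 0.03 0.01] w 0.0486 gf 0.0
```

View pics/w8.png

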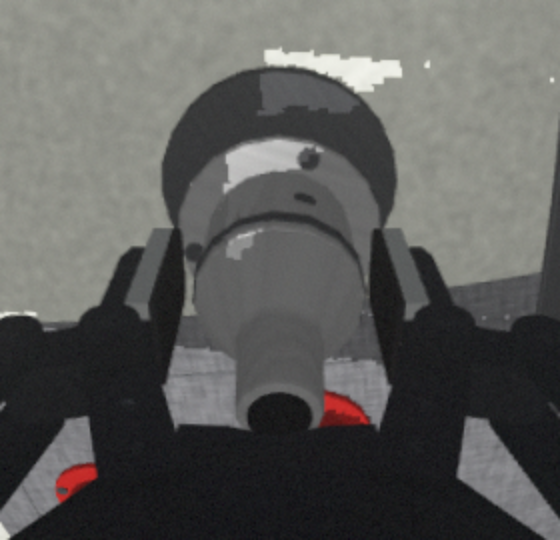

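B also stays on the tip, so it's narrow and goes to the tray beside A, nearer side.

```bash
python3 -m pendant '0 0 0 0 0 0 0.3;0 0 0 0 0 0 0.3;0 0 0 0 0 0 0.3;0 0 0.06 0 0 0 0.3;0 0 0.1 0 0 0 0.3;0.05 -0.016 0.1 0 0 0 0.3;0.1 -0.031 0.1 0 0 0 0.3;0.155 -0.047 0.1 0 0 0 0.3;0.155 -0.047 0.1 0 0 0 0.3;0.155 -0.047 0.1 0 0 0 0.3' 40
python3 -m pendant '0 0 -0.06 0 0 0 0.3;0 0 -0.12 0 0 0 0.3;0 0 -0.13 0 0 0 0.3;0 0 -0.134 0 0 0 0.3;0 0 -0.136 0 0 0 0.3;0 0 -0.136 0 0 0 0.3' 40
python3 -c "
from h import *
st()"
```

```text
time_s: 17.52
position: [0.5891, -0.0611, 0.1552]
eef_rot: [-2.348, -2.085, 0.002]
force: [-0.7, -0.0, -0.9]
grip_width: 0.0383
grip_force: 41.5
time_s: 18.27
position: [0.5905, -0.0613, 0.0216]
eef_rot: [2.347, 2.085, 0.002]
force: [0.1, -0.2, -1.4]
grip_width: 0.0378
grip_force: 41.5
t 18.275 tcp [ 0.5905 -0.0613  0.0216] yawy -6.8 tilt 0.13 F [ 0.1 -0.2 -1.4] T [ 0.01 -0.02  0.04] w 0.0378 gf 41.5
```

```bash
python3 -m pendant '0 0 -0.002 0 0 0 0.3;0 0 -0.004 0 0 0 0.3;0 0 -0.004 0 0 0 0.3' 40
python3 -m pendant '0 0 0 0 0 0 0.57;0 0 0 0 0 0 0.57;0 0 0 0 0 0 0.57;0 0 0.05 0 0 0 0.57;0 0 0.11 0 0 0 0.57;0 0 0.15 0 0 0 0.57;0 0 0.15 0 0 0 0.57' 30
python3 -m pendant '-0.055 -0.056 0 0 0 0 0.9;-0.11 -0.112 0 0 0 0 0.9;-0.165 -0.168 0 0 0 0 0.9;-0.223 -0.223 0 0 0 0 0.9;-0.223 -0.223 0 0 0 0 0.9;-0.223 -0.223 0 0 0 0 0.9;-0.223 -0.223 0 0 0 0 0.9;-0.223 -0.223 0 0 0 0 0.9' 30
python3 - <<'E'
from h import *
st();s=read_state();c=camera("wrist");save(c,"w9");t=camera("top");save(t,"t9")
g=cv2.cvtColor(c["image"],cv2.COLOR_BGR2GRAY)[150:260,270:370]
n,l,S,C=cv2.connectedComponentsWithStats((g<45).astype(np.uint8))
for i in range(1,n):
    if S[i,4]>30:print(S[i],C[i]+[270,150],wpt(c,s,*(C[i]+[270,150]),.078))
# tray contents (top view): bright blobs
g=cv2.cvtColor(t["image"],cv2.COLOR_BGR2GRAY)[95:182,296:358];print(np.median(g))
n,l,S,C=cv2.connectedComponentsWithStats((g>np.median(g)+35).astype(np.uint8))
for i in range(1,n):
    if S[i,4]>5:print(S[i],C[i]+[296,95])
for p in((.6747,-.0676),(.5905,-.0613)):print(proj(t,(*p,.008)),proj(t,(*p,.082)))
E
```

```text
time_s: 18.65
position: [0.591, -0.0622, 0.0197]
eef_rot: [2.346, 2.084, 0.002]
force: [-12.8, -4.4, 38.3]
grip_width: 0.038
grip_force: 46.4
time_s: 19.52
position: [0.591, -0.0614, 0.1693]
eef_rot: [2.345, 2.084, 0.005]
force: [-0.2, 0.1, -0.2]
grip_width: 0.0489
grip_force: 0.0
time_s: 20.52
position: [0.3674, -0.2834, 0.1655]
eef_rot: [-2.347, -2.088, -0.0]
force: [1.1, 0.2, -0.1]
grip_width: 0.0767
grip_force: 0.0
t 20.525 tcp [ 0.3674 -0.2834  0.1655] yawy -6.7 tilt 0.05 F [ 1.1  0.2 -0.1] T [-0.03  0.03  0.02] w 0.0767 gf 0.0
[ 40  48  13  12 127] [316.21259843 203.5984252 ] [ 0.3653 -0.2848  0.078 ]
[ 64 100  36  10 231] [352.27705628 255.38961039] [ 0.3903 -0.335   0.078 ]
71.0
[  0   0  62  66 423] [309.02836879 108.50827423]
[  0  79  32   8 217] [310.41013825 178.05529954]
(np.float64(327.6392474702643), np.float64(123.35780498828807)) (np.float64(329.0716757721255), np.float64(115.25479450042876))
(np.float64(324.68929362575386), np.float64(154.78629748983002)) (np.float64(325.9164701574787), np.float64(148.92677232796146))
```

```bash
python3 -m pendant '0 -0.001 -0.06 0 0 0 0.9;0 -0.001 -0.12 0 0 0 0.9;0 -0.001 -0.15 0 0 0 0.9;0 -0.001 -0.15 0 0 0 0.9;0 -0.001 -0.15 0 0 0 0.3;0 -0.001 -0.15 0 0 0 0.3;0 -0.001 -0.15 0 0 0 0.3;0 -0.001 -0.15 0 0 0 0.3;0 -0.001 -0.15 0 0 0 0.3' 30;python3 -c "from h import *;st()"
python3 -m pendant '0 0 0.06 0 0 0 0.3;0 0 0.12 0 0 0 0.3;0 0 0.12 0 0 0 0.3;0.014 0.055 0.12 0 0 0 0.3;0.028 0.11 0.12 0 0 0 0.3;0.041 0.165 0.12 0 0 0 0.3;0.054 0.22 0.12 0 0 0 0.3;0.0675 0.27 0.12 0 0 0 0.3;0.0675 0.27 0.12 0 0 0 0.3;0.0675 0.27 0.12 0 0 0 0.3' 30
python3 -m pendant '0 0 0 0 0 0 0.3;0 0 0 0 0 0 0.3' 30
python3 - <<'E'
from h import *
st();s=read_state();c=camera("wrist");save(c,"w10");g=cv2.cvtColor(c["image"],cv2.COLOR_BGR2GRAY)
print(g[136:216,318]);print(g[185,265:371])
E
```

```text
time_s: 21.75
position: [0.3675, -0.2858, 0.0177]
eef_rot: [2.347, 2.085, 0.0]
force: [-1.5, 4.0, 10.6]
grip_width: 0.0398
grip_force: 28.9
t 21.75 tcp [ 0.3675 -0.2858  0.0177] yawy -6.8 tilt 0.15 F [-1.5  4.  10.6] T [0.51 0.18 0.03] w 0.0398 gf 28.9
time_s: 23.0
position: [0.4341, -0.0152, 0.1359]
eef_rot: [2.348, 2.087, -0.0]
force: [-0.9, -0.1, -0.9]
grip_width: 0.0394
grip_force: 31.1
time_s: 23.25
position: [0.4341, -0.016, 0.1359]
eef_rot: [-2.35, -2.085, 0.0]
force: [-0.0, -1.0, -0.6]
grip_width: 0.0393
grip_force: 31.1
t 23.25 tcp [ 0.4341 -0.016   0.1359] yawy -6.9 tilt 0.01 F [-0.  -1.  -0.6] T [-0.   -0.02  0.03] w 0.0393 gf 31.1
[149 150 188 223 229 208  57  76  91  95  95  94  98  94  95  92  92  94
  92  97  92  98  93  93  91  92  94  95  92  90  95  93  91  92  91  96
 118 120 123 126 125 122 117 118 114 120 118 117 119 119 121 121 121 124
 130 131 132 131 136 115 119 175 200 197 193 191 191 189 188 186 184 184
 181 183 180 176 157 116  93  92]
[145 146 146 147 144 144 140 141 138 142 142  85  61  59  58  56  57  56
  55  56  58  55  58  57  58  58  58  57  58  56  58  58  57  57  59  60
  53  62  64  94 133 138 140 142 147 150 127 115 118 120 120 122 122 119
 125 120 120 122 120 120 121 118 118 117 115 112 112 109 111  93  72  57
  55  60  58  57  57  57  56  53  59  56  55  55  61  61  57  58  57  55
  57  54  57  58  57  56  56  75 120 143 141 140 141 143 143 144]
```

```bash
python3 - <<'E'
from h import *
s=read_state();c=camera("wrist");d=np.array([.118,.993,0])
print(wpt(c,s,319,141.7,.01)-.04*d, wpt(c,s,318.6,196,s["position"][2]-.0175+.005)-.029*d)
E
```

```text
[ 0.43478 -0.01432  0.01   ] [ 0.434178 -0.015097  0.1235  ]
```

```bash
python3 -m pendant '0.0005 0.001 -0.04 0 0 0 0.3;0.0005 0.001 -0.07 0 0 0 0.3;0.0005 0.001 -0.07 0 0 0 0.3;0.0005 0.001 -0.074 0 0 0 0.3;0.0005 0.001 -0.078 0 0 0 0.3;0.0005 0.001 -0.082 0 0 0 0.3;0.0005 0.001 -0.082 0 0 0 0.3' 30;python3 -c "from h import *;st()"
```

```text
time_s: 24.22
position: [0.4347, -0.0142, 0.0539]
eef_rot: [2.349, 2.086, -0.0]
force: [0.4, -0.3, -2.2]
grip_width: 0.039
grip_force: 31.1
t 24.225 tcp [ 0.4347 -0.0142  0.0539] yawy -6.8 tilt 0.0 F [ 0.4 -0.3 -2.2] T [-0.07 -0.03  0.01] w 0.039 gf 31.1
```

```bash
python3 -m pendant '0 0 -0.004 0 0 0 0.3;0 0 -0.008 0 0 0 0.3;0 0 -0.012 0 0 0 0.3;0 0 -0.016 0 0 0 0.3;0 0 -0.02 0 0 0 0.3;0 0 -0.023 0 0 0 0.3;0 0 -0.023 0 0 0 0.3' 30;python3 -c "from h import *;st()"
```

```text
time_s: 25.1
position: [0.4347, -0.0143, 0.0307]
eef_rot: [-2.349, -2.086, 0.0]
force: [0.5, -2.9, -2.7]
grip_width: 0.0395
grip_force: 30.9
t 25.1 tcp [ 0.4347 -0.0143  0.0307] yawy -6.8 tilt 0.02 F [ 0.5 -2.9 -2.7] T [-0.49 -0.29  0.04] w 0.0395 gf 30.9
```

C slides all the way down, so it fits. Carrying it to the dryer well.

```bash
python3 -m pendant '0 0 0.06 0 0 0 0.3;0 0 0.12 0 0 0 0.3;0 0 0.17 0 0 0 0.3;0 0 0.17 0 0 0 0.3;0.019 0.06 0.17 0 0 0 0.3;0.038 0.12 0.17 0 0 0 0.3;0.057 0.18 0.17 0 0 0 0.3;0.075 0.24 0.17 0 0 0 0.3;0.094 0.3 0.17 0 0 0 0.3;0.1015 0.325 0.17 0 0 0 0.3' 40
python3 -m pendant '0 0 0 0 0 0 0.3;0 0 0 0 0 0 0.3;0 0 0 0 0 0 0.3;0 0 -0.06 0 0 0 0.3;0 0 -0.12 0 0 0 0.3;0 0 -0.137 0 0 0 0.3;0 0 -0.137 0 0 0 0.3' 40
python3 -c "from h import *;st();save(camera('wrist'),'w11')"
```

```text
time_s: 26.35
position: [0.5358, 0.3137, 0.1988]
eef_rot: [-2.345, -2.088, 0.004]
force: [-0.0, -1.1, -0.6]
grip_width: 0.0387
grip_force: 45.2
time_s: 27.22
position: [0.5364, 0.3105, 0.0646]
eef_rot: [-2.349, -2.086, 0.001]
force: [-0.5, 0.1, -0.1]
grip_width: 0.0389
grip_force: 45.2
t 27.225 tcp [0.5364 0.3105 0.0646] yawy -6.8 tilt 0.02 F [-0.5  0.1 -0.1] T [-0.08  0.    0.  ] w 0.0389 gf 45.2
```

```bash
python3 -m pendant '0 0 -0.003 0 0 0 0.3;0 0 -0.006 0 0 0 0.3;0 0 -0.006 0 0 0 0.3' 40;python3 -c "from h import *;st()"
```

```text
time_s: 27.65
position: [0.5364, 0.3109, 0.0583]
eef_rot: [2.349, 2.086, 0.001]
force: [0.1, 0.6, 0.1]
grip_width: 0.0387
grip_force: 45.3
t 27.65 tcp [0.5364 0.3109 0.0583] yawy -6.8 tilt 0.03 F [0.1 0.6 0.1] T [-0.    0.   -0.03] w 0.0387 gf 45.3
```

Not yet in contact; lowering a bit more, then release and lift.

```bash
python3 -m pendant '0 0 -0.002 0 0 0 0.3;0 0 -0.003 0 0 0 0.3;0 0 -0.003 0 0 0 0.3' 40
python3 -m pendant '0 0 0 0 0 0 0.57;0 0 0 0 0 0 0.57;0 0 0 0 0 0 0.57;0 0 0.05 0 0 0 0.57;0 0 0.11 0 0 0 0.57;0 0 0.15 0 0 0 0.57;0 0 0.15 0 0 0 0.57;0 0 0.15 0 0 0 0.57' 30
python3 - <<'E'
from h import *
st();s=read_state();c=camera("wrist");t=camera("top")
cv2.imwrite("pics/last.png",np.vstack([cv2.resize(c["image"],(480,300)),cv2.resize(t["image"][90:270,110:398],(480,300))]))
E
```

```text
time_s: 28.02
position: [0.5367, 0.3108, 0.0579]
eef_rot: [2.348, 2.086, 0.003]
force: [-11.9, -6.7, 34.0]
grip_width: 0.039
grip_force: 48.1
time_s: 29.02
position: [0.536, 0.3107, 0.204]
eef_rot: [-2.348, -2.086, 0.002]
force: [-0.6, -0.5, -1.5]
grip_width: 0.0485
grip_force: 0.0
t 29.025 tcp [0.536  0.3107 0.204 ] yawy -6.8 tilt 0.06 F [-0.6 -0.5 -1.5] T [-0.01  0.02  0.  ] w 0.0485 gf 0.0
```

```bash
python3 -m pendant '-0.02 -0.164 0.01 0 0 88 0.9;-0.02 -0.164 0.01 0 0 88 0.9;-0.02 -0.164 0.01 0 0 88 0.9;-0.02 -0.164 0.01 0 0 88 0.9;-0.02 -0.164 0.01 0 0 88 0.9;-0.02 -0.164 0.01 0 0 88 0.9;-0.02 -0.164 0.01 0 0 88 0.9;-0.02 -0.164 0.01 0 0 88 0.9;-0.02 -0.164 0.01 0 0 88 0.9;-0.02 -0.164 0.01 0 0 88 0.9' 40
python3 -m pendant '0 0 0 0 0 0 1;0 0 0 0 0 0 1' 40
python3 - <<'E'
from h import *
st();s=read_state();c=camera("wrist");save(c,"w12");t=camera("top");save(t,"t12")
h=cv2.cvtColor(c["image"],cv2.COLOR_BGR2HSV);m=cv2.inRange(h,(12,110,60),(32,255,255))
m=cv2.morphologyEx(m,cv2.MORPH_CLOSE,np.ones((5,5)))
n,l,S,C=cv2.connectedComponentsWithStats(m)
for i in range(1,n):
    if S[i,4]>40:
        print(S[i],C[i]);r=cv2.minAreaRect(np.argwhere(l==i)[:,::-1].astype(np.float32));b=cv2.boxPoints(r);print(r);print([wpt(c,s,*q,.122) for q in b])
E
```

```text
time_s: 30.38
position: [0.516, 0.1467, 0.214]
eef_rot: [-0.241, -3.131, 0.001]
force: [0.0, 0.4, 0.6]
grip_width: 0.0771
grip_force: 0.0
time_s: 30.62
position: [0.5162, 0.1468, 0.2147]
eef_rot: [-0.242, -3.132, 0.0]
force: [0.8, -0.1, 0.8]
grip_width: 0.0857
grip_force: 0.0
t 30.625 tcp [0.5162 0.1468 0.2147] yawy 81.2 tilt 0.02 F [ 0.8 -0.1  0.8] T [-0.01 -0.02 -0.01] w 0.0857 gf 0.0
[281 115   8   8  54] [284.61111111 118.38888889]
((284.5, 118.5), (7.0, 7.0), 90.0)
[array([0.445 , 0.1298, 0.122 ]), array([0.4459, 0.1351, 0.122 ]), array([0.4512, 0.1342, 0.122 ]), array([0.4503, 0.1289, 0.122 ])]
[ 306  155   27   72 1163] [319.06534824 187.83576956]
((319.0, 190.5), (71.0, 26.0), 90.0)
[array([0.4787, 0.1436, 0.122 ]), array([0.4817, 0.1634, 0.122 ]), array([0.5409, 0.1551, 0.122 ]), array([0.5376, 0.1337, 0.122 ])]
```

```bash
python3 -m pendant '0 0 -0.05 0 0 0 1;0 0 -0.1 0 0 0 1;0 0 -0.123 0 0 0 1;0 0 -0.123 0 0 0 1;0 0 -0.123 0 0 0 0.05;0 0 -0.123 0 0 0 0.05;0 0 -0.123 0 0 0 0.05;0 0 -0.123 0 0 0 0.05;0 0 -0.123 0 0 0 0.05;0 0 -0.123 0 0 0 0.05' 40
python3 -c "from h import *;st()"
```

```text
time_s: 31.98
position: [0.5164, 0.1476, 0.0925]
eef_rot: [0.24, 3.132, 0.002]
force: [-1.1, 8.3, 4.1]
grip_width: 0.0107
grip_force: 42.4
t 31.975 tcp [0.5164 0.1476 0.0925] yawy 81.2 tilt 0.09 F [-1.1  8.3  4.1] T [ 1.09  0.23 -0.03] w 0.0107 gf 42.4
```

Gripped at 10.7 mm, which matches the 11 mm plate. Winding clockwise, first stroke.

```bash
python3 -m pendant '0 0 0 0 0 -10 0.05;0 0 0 0 0 -20 0.05;0 0 0 0 0 -30 0.05;0 0 0 0 0 -40 0.05;0 0 0 0 0 -50 0.05;0 0 0 0 0 -60 0.05;0 0 0 0 0 -70 0.05;0 0 0 0 0 -80 0.05;0 0 0 0 0 -90 0.05;0 0 0 0 0 -100 0.05' 40;python3 -c "from h import *;st()"
python3 -m pendant '0 0 0 0 0 -10 0.05;0 0 0 0 0 -20 0.05;0 0 0 0 0 -30 0.05;0 0 0 0 0 -40 0.05;0 0 0 0 0 -50 0.05;0 0 0 0 0 -60 0.05;0 0 0 0 0 -70 0.05;0 0 0 0 0 -80 0.05;0 0 0 0 0 -90 0.05;0 0 0 0 0 -100 0.05' 40;python3 -c "from h import *;st();print(read_state()['q'])"
```

```text
time_s: 33.22
position: [0.514, 0.1462, 0.0924]
eef_rot: [-2.558, -1.822, 0.008]
force: [-27.5, -8.4, 22.4]
grip_width: 0.0102
grip_force: 45.2
t 33.225 tcp [0.514  0.1462 0.0924] yawy -19.1 tilt 0.29 F [-27.5  -8.4  22.4] T [-1.29  4.51  0.15] w 0.0102 gf 45.2
time_s: 34.48
position: [0.5131, 0.1487, 0.0923]
eef_rot: [-3.04, 0.787, 0.011]
force: [-32.9, 18.2, 23.4]
grip_width: 0.0104
grip_force: 45.5
t 34.475 tcp [0.5131 0.1487 0.0923] yawy -119.0 tilt 0.4 F [-32.9  18.2  23.4] T [2.77 5.27 0.08] w 0.0104 gf 45.5
[0.13550044 0.15820602 1.71796281 0.00405445 1.27121179 2.21196014]
```

```bash
python3 -m pendant '0 0 0 0 0 -10 0.05;0 0 0 0 0 -20 0.05;0 0 0 0 0 -20 0.05;0 0 0 0 0 -20 1;0 0 0 0 0 -20 1;0 0 0 0 0 -20 1;0 0 0 0 0 -20 1;0 0 0 0 0 -20 1;-0.004 0 0 0 0 -20 1;-0.004 0 0 0 0 -20 1' 40
python3 -c "from h import *;st()"
python3 -m pendant '0 0 0 0 0 10 1;0 0 0 0 0 20 1;0 0 0 0 0 30 1;0 0 0 0 0 40 1;0 0 0 0 0 50 1;0 0 0 0 0 60 1;0 0 0 0 0 70 1;0 0 0 0 0 80 1;0 0 0 0 0 90 1;0 0 0 0 0 90 1' 40
python3 -m pendant '0 0 0 0 0 10 1;0 0 0 0 0 20 1;0 0 0 0 0 30 1;0 0 0 0 0 40 1;0 0 0 0 0 50 1;0 0 0 0 0 60 1;0 0 0 0 0 70 1;0 0 0 0 0 80 1;0 0 0 0 0 90 1;0 0 0 0 0 90 1' 40
python3 -c "from h import *;st()"
```

```text
time_s: 35.72
position: [0.5119, 0.1468, 0.0919]
eef_rot: [-2.861, 1.297, 0.0]
force: [-0.0, -0.5, -0.1]
grip_width: 0.0854
grip_force: 0.0
t 35.725 tcp [0.5119 0.1468 0.0919] yawy -138.8 tilt 0.0 F [-0.  -0.5 -0.1] T [ 0.01 -0.03 -0.01] w 0.0854 gf 0.0
time_s: 36.98
position: [0.5122, 0.1468, 0.092]
eef_rot: [-2.941, -1.105, -0.0]
force: [0.6, -0.5, -0.2]
grip_width: 0.0854
grip_force: 0.0
time_s: 38.22
position: [0.5122, 0.1468, 0.092]
eef_rot: [-1.304, -2.858, 0.0]
force: [0.1, -0.8, -0.5]
grip_width: 0.0857
grip_force: 0.0
t 38.225 tcp [0.5122 0.1468 0.092 ] yawy 41.0 tilt 0.01 F [ 0.1 -0.8 -0.5] T [-0.01 -0.03 -0.06] w 0.0857 gf 0.0
```

Second stroke.

```bash
python3 -m pendant '0 0 0 0 0 0 0.05;0 0 0 0 0 0 0.05;0 0 0 0 0 0 0.05;0 0 0 0 0 0 0.05;0 0 0 0 0 0 0.05;0 0 0 0 0 0 0.05' 40;python3 -c "from h import *;st()"
python3 -m pendant '0 0 0 0 0 -10 0.05;0 0 0 0 0 -20 0.05;0 0 0 0 0 -30 0.05;0 0 0 0 0 -40 0.05;0 0 0 0 0 -50 0.05;0 0 0 0 0 -60 0.05;0 0 0 0 0 -70 0.05;0 0 0 0 0 -80 0.05;0 0 0 0 0 -90 0.05;0 0 0 0 0 -90 0.05' 40;python3 -c "from h import *;st()"
python3 -m pendant '0 0 0 0 0 -10 0.05;0 0 0 0 0 -20 0.05;0 0 0 0 0 -30 0.05;0 0 0 0 0 -40 0.05;0 0 0 0 0 -50 0.05;0 0 0 0 0 -60 0.05;0 0 0 0 0 -70 0.05;0 0 0 0 0 -80 0.05;0 0 0 0 0 -90 0.05;0 0 0 0 0 -90 0.05' 40;python3 -c "from h import *;st()"
```

```text
time_s: 38.98
position: [0.5137, 0.148, 0.0923]
eef_rot: [1.297, 2.859, 0.006]
force: [14.4, 13.2, -6.5]
grip_width: 0.0104
grip_force: 44.3
t 38.975 tcp [0.5137 0.148  0.0923] yawy 41.2 tilt 0.25 F [14.4 13.2 -6.5] T [ 1.85 -1.97 -0.01] w 0.0104 gf 44.3
time_s: 40.22
position: [0.5143, 0.1482, 0.0924]
eef_rot: [-2.941, -1.101, -0.009]
force: [19.1, 14.6, -9.8]
grip_width: 0.0104
grip_force: 43.9
t 40.225 tcp [0.5143 0.1482 0.0924] yawy -49.0 tilt 0.33 F [19.1 14.6 -9.8] T [ 2.43 -3.   -0.06] w 0.0104 gf 43.9
time_s: 41.48
position: [0.5144, 0.1477, 0.0925]
eef_rot: [-2.855, 1.301, -0.006]
force: [19.7, 10.1, -9.3]
grip_width: 0.0103
grip_force: 44.4
t 41.475 tcp [0.5144 0.1477 0.0925] yawy -139.0 tilt 0.32 F [19.7 10.1 -9.3] T [ 1.57 -3.14 -0.05] w 0.0103 gf 44.4
```

```bash
python3 -m pendant '0 0 0 0 0 0 1;0 0 0 0 0 0 1;0 0 0 0 0 0 1;0 0 0 0 0 0 1;0 0 0 0 0 0 1;0.002 0.001 0 0 0 0 1;0.002 0.001 0 0 0 0 1' 40
python3 -m pendant '0 0 0 0 0 10 1;0 0 0 0 0 20 1;0 0 0 0 0 30 1;0 0 0 0 0 40 1;0 0 0 0 0 50 1;0 0 0 0 0 60 1;0 0 0 0 0 70 1;0 0 0 0 0 80 1;0 0 0 0 0 90 1;0 0 0 0 0 90 1' 40
python3 -m pendant '0 0 0 0 0 10 1;0 0 0 0 0 20 1;0 0 0 0 0 30 1;0 0 0 0 0 40 1;0 0 0 0 0 50 1;0 0 0 0 0 60 1;0 0 0 0 0 70 1;0 0 0 0 0 80 1;0 0 0 0 0 90 1;0 0 0 0 0 90 1' 40
python3 -m pendant '0 0 0 0 0 0 0.05;0 0 0 0 0 0 0.05;0 0 0 0 0 0 0.05;0 0 0 0 0 0 0.05;0 0 0 0 0 0 0.05;0 0 0 0 0 0 0.05' 40;python3 -c "from h import *;st()"
```

```text
time_s: 42.35
position: [0.5144, 0.1479, 0.0919]
eef_rot: [-2.861, 1.297, -0.0]
force: [1.0, 0.2, -0.1]
grip_width: 0.0856
grip_force: 0.0
time_s: 43.6
position: [0.5142, 0.1478, 0.0919]
eef_rot: [-2.941, -1.105, 0.0]
force: [0.3, 0.5, 0.2]
grip_width: 0.0855
grip_force: 0.0
time_s: 44.85
position: [0.5142, 0.1478, 0.0919]
eef_rot: [-1.304, -2.858, 0.0]
force: [0.2, 0.5, -0.3]
grip_width: 0.0857
grip_force: 0.0
time_s: 45.6
position: [0.5144, 0.1479, 0.092]
eef_rot: [1.297, 2.861, 0.0]
force: [1.7, 2.5, 0.6]
grip_width: 0.0105
grip_force: 41.6
t 45.6 tcp [0.5144 0.1479 0.092 ] yawy 41.2 tilt 0.02 F [1.7 2.5 0.6] T [ 0.32 -0.3  -0.02] w 0.0105 gf 41.6
```

```bash
python3 -m pendant '0 0 0 0 0 -10 0.05;0 0 0 0 0 -20 0.05;0 0 0 0 0 -30 0.05;0 0 0 0 0 -40 0.05;0 0 0 0 0 -50 0.05;0 0 0 0 0 -60 0.05;0 0 0 0 0 -70 0.05;0 0 0 0 0 -80 0.05;0 0 0 0 0 -90 0.05;0 0 0 0 0 -90 0.05' 40
python3 -m pendant '0 0 0 0 0 -10 0.05;0 0 0 0 0 -20 0.05;0 0 0 0 0 -30 0.05;0 0 0 0 0 -40 0.05;0 0 0 0 0 -50 0.05;0 0 0 0 0 -60 0.05;0 0 0 0 0 -65 0.05;0 0 0 0 0 -65 0.05' 40;python3 -c "from h import *;st()"
```

```text
time_s: 46.85
position: [0.5143, 0.148, 0.0921]
eef_rot: [-2.94, -1.107, -0.0]
force: [1.2, 2.8, 1.4]
grip_width: 0.0103
grip_force: 41.8
time_s: 47.85
position: [0.5143, 0.148, 0.092]
eef_rot: [-3.075, 0.64, -0.0]
force: [0.6, 4.6, 2.4]
grip_width: 0.0105
grip_force: 41.8
t 47.85 tcp [0.5143 0.148  0.092 ] yawy -113.5 tilt 0.03 F [0.6 4.6 2.4] T [ 0.86 -0.18  0.04] w 0.0105 gf 41.8
```

```bash
python3 -m pendant '0 0 0 0 0 -5 0.05;0 0 0 0 0 -10 0.05;0 0 0 0 0 -15 0.05;0 0 0 0 0 -15 0.05' 40;python3 -c "from h import *;st()"
python3 -m pendant '0 0 0 0 0 -3 0.05;0 0 0 0 0 -5 0.05;0 0 0 0 0 -5 0.05' 40;python3 -c "from h import *;st()"
```

```text
time_s: 48.35
position: [0.5143, 0.1481, 0.0921]
eef_rot: [-2.965, 1.036, -0.0]
force: [0.2, 4.9, 1.2]
grip_width: 0.0102
grip_force: 41.8
t 48.35 tcp [0.5143 0.1481 0.0921] yawy -128.5 tilt 0.04 F [0.2 4.9 1.2] T [ 0.94 -0.19 -0.08] w 0.0102 gf 41.8
time_s: 48.72
position: [0.5143, 0.148, 0.0921]
eef_rot: [-2.918, 1.162, -0.001]
force: [1.2, 5.4, 3.1]
grip_width: 0.0102
grip_force: 65.1
t 48.725 tcp [0.5143 0.148  0.0921] yawy -133.4 tilt 0.03 F [1.2 5.4 3.1] T [ 0.8  -0.13  1.53] w 0.0102 gf 65.1
```

Torque jumped to 1.5 N m at about 575°, so that's the stop. One small extra push, then release and retreat.

```bash
python3 -m pendant '0 0 0 0 0 -2 0.05;0 0 0 0 0 -2 0.05' 40;python3 -c "from h import *;st()"
python3 -m pendant '0 0 0 0 0 2 0.05;0 0 0 0 0 2 1;0 0 0 0 0 2 1;0 0 0 0 0 2 1;0 0 0 0 0 2 1;0 0 0.06 0 0 2 1;0 0 0.12 0 0 2 1;0 0 0.16 0 0 2 1' 40
python3 -m pendant '-0.06 0 0 0 0 0 1;-0.12 0 0 0 0 0 1;-0.18 0.04 0 0 0 0 1;-0.18 0.04 0 0 0 0 1;-0.18 0.04 0 0 0 0 1;-0.18 0.04 0 0 0 0 1' 40
python3 - <<'E'
from h import *
st();t=camera("top");s=camera("scene")
cv2.imwrite("pics/last.png",np.vstack([cv2.resize(t["image"][90:270,110:470],(600,300),interpolation=2),cv2.resize(s["image"][90:300,200:420],None,fx=600/440*2,fy=300/210,interpolation=2)]))
E
```

```text
time_s: 48.98
position: [0.5143, 0.148, 0.0921]
eef_rot: [-2.898, 1.213, -0.001]
force: [0.5, 4.6, 4.2]
grip_width: 0.0107
grip_force: 87.5
t 48.975 tcp [0.5143 0.148  0.0921] yawy -135.4 tilt 0.03 F [0.5 4.6 4.2] T [ 0.78 -0.05  2.14] w 0.0107 gf 87.5
time_s: 49.98
position: [0.5144, 0.1478, 0.2549]
eef_rot: [-2.914, 1.17, -0.004]
force: [-0.3, -0.7, -0.9]
grip_width: 0.0855
grip_force: 0.0
time_s: 50.72
position: [0.3351, 0.1874, 0.2518]
eef_rot: [2.915, -1.172, -0.0]
force: [-0.0, 0.5, -0.4]
grip_width: 0.0855
grip_force: 0.0
t 50.725 tcp [0.3351 0.1874 0.2518] yawy -133.8 tilt 0.02 F [-0.   0.5 -0.4] T [ 0.02  0.02 -0.  ] w 0.0855 gf 0.0
```

View pics/last.png

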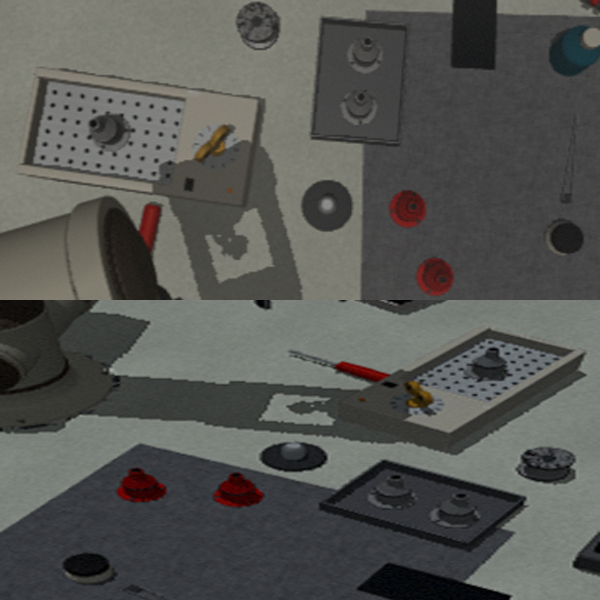

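The final view shows the fitting nozzle upright in the well, the two narrow ones upright in the tray, the key at its stop and everything else undisturbed.

```bash
python3 -c "from h import *;print(finish_job())"
```

```text
the job is handed in; nothing more can be done
None
```

I handed the job in: three nozzles were on the bench. The one that fits stands upright in the dryer well, the two narrow ones stand upright in the returns tray, and the timer key is wound clockwise to its stop (about 575°).

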